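Line up the toolmark specimens and draw out the sprung photo scale

ROBOT

A 6-joint arm with a two-finger parallel gripper is mounted at the origin on the work surface. World frame = base frame: x ahead of the robot, y to its left, z up, the work surface at z = 0. Lengths are in m, angles in rad, forces in N, time in s.
With the tool pointing down it reaches from about 0.3 to 0.775 m from the base axis. Payload 14.6 kg.
Tool frame: the origin (TCP) lies midway between the tips of the shut fingers; the grasp point (between the pads) lies 19 mm behind it; z points along the fingers, x is the direction in which the jaws open and shut, and the axes are right-handed (so a half turn about z gives the same grasp; the last joint's range is limited). The gripper opens to 94 mm and grips with 3 to 60 N. Pads are 16 mm wide; open, the fingers measure 119 mm over their backs; the gripper's body (75 mm by 177 mm) begins 78 mm behind the grasp point.
Start: joints at [-1.408, 0.3, 1.521, -0, 1.321, -0.067], TCP at [0.125, -0.536, 0.205] pointing down, gripper open.
Joint ranges: [-3.03, 3.03], [-0.79, 2.21], [0.23, 2.52], [-1.04, 4.18], [0, 3.07], [-2.55, 2.55]. Speed limits (rad/s): [2.22, 2.22, 2.57, 3.14, 3.14, 3.14].

INTERFACE

Orientations are given as a rotation vector (axis times angle).
In Python, from bench import env gives the robot as it stands. The module is installed in compiled form; this text tells all that it offers. Calls block until the motion is done:
- env.move_pose(position, orientation): joint-space move of the TCP to a pose.
- env.line_to(position, rot=None, rate=0.15): straight line of the TCP; rot=None keeps the orientation; rate is the mean speed in m/s.
- env.set_joints(angles): joint-space move.
- env.gripper_to(opening, squeeze=None): finger opening in m; squeeze is the grip in N (None keeps the last); returns when the fingers have stopped.
- env.dwell(seconds).
- env.ik(position, orientation): joint angles nearest the present ones, or None.
- env.get_state(): the state.
- env.get_image(name): name is "scene" or "top" or "wrist"; returns the picture (420x560x3 uint8, red, green, blue); there is no depth.
- env.get_calibration(name): a dict with "fovy" (degrees; the focal length in pixels is half the picture's height over the tangent of half this angle, whatever the lens; pixels are square), "cx", "cy" (the principal point, pixels), "xyz" and "orientation" of the camera in the world. Camera axes: x right, y up, looking along -z (the intrinsics and any distortion apply to the point x, -y, -z); pixel columns grow to the right and rows downward; lengths in m; the calibration is good to about 2 mm. A picture is of the moment at which its call begins: read the wrist's pose just before it. get_calibration takes no time and is no camera call; for the wrist camera it gives the pose at the moment of the call.
A pose or a line that the arm cannot do raises env.MotionError and nothing moves.
- env.close_job(): hands the job in, once; it reports no verdict.
The state is a dict: "clock": time; "qpos": joint angles; "qd": joint speeds; "tau": joint torques, N m; "position": TCP position; "ee_rot": TCP orientation; "force": force on the tool from outside, world axes, zero at the start; "wrist_torque": the same for the moment, N m; "finger_gap": finger opening in m.
Only numpy, scipy, OpenCV 4.12 (cv2) and the standard library are available. Lean on these libraries where they do the work, as an engineer would, in place of code of your own. Each camera call takes 0.05 s, during which the arm holds its last target.

TASK

Get the photo board ready for its overview picture: line up the three specimen mounts in an even row, one standing square in each white printed place along the straightedge. Then draw the sprung scale rod out of its tube until the tube's mouth stands at the middle of the rod's red band, and finish still gripping it by its knob or shaft, holding it there against its spring, with the row still in line. Leave the other things on the board and the bench alone.

Things in the scene. Friction and masses are not known exactly. Their poses are not given: they have to be found in the camera images.
- photo_board: Fixed grey photo board, 320 (x) x 520 (y) x 16 mm, origin under its centre; its top is 16 mm above the bench. Its x axis points away from the robot across the board, its y axis runs along the row to the left. An aluminium straightedge (fence) 12 mm wide, 8 mm high and 300 mm long lies on it along y, its middle at board y = +35 mm; the fence's near face is at board x = +7 mm. The pull-out scale's tube lies along y beyond the fence, at board x = +75 mm.
- place0 (a point): Centre of the right-hand white printed place (37 mm wide, open towards the fence) on the board's top surface; axes as the board's. The three places are 62 mm apart along y; a mount standing here square to the fence has its back face 1 mm from the fence.
- place1 (a point): Centre of the middle white printed place (37 mm wide, open towards the fence) on the board's top surface; axes as the board's. The three places are 62 mm apart along y; a mount standing here square to the fence has its back face 1 mm from the fence.
- place2 (a point): Centre of the left-hand white printed place (37 mm wide, open towards the fence) on the board's top surface; axes as the board's. The three places are 62 mm apart along y; a mount standing here square to the fence has its back face 1 mm from the fence.
- mount_lock_mid (a point): Centre, half-way up, of the black block of a loose specimen mount: block 32 x 32 mm and 30 mm high (0.12 kg give or take) with a lying brass lock plug fixed on top, at most 50 mm high in all; the point is 15 mm above the surface it stands on, z up, x and y square to the block's sides. Any mount may go to any place.
- mount_bolt_mid (a point): Centre, half-way up, of the black block of a loose specimen mount: block 32 x 32 mm and 30 mm high (0.12 kg give or take) with an upright steel hexagon bolt head and stub fixed on top, at most 50 mm high in all; the point is 15 mm above the surface it stands on, z up, x and y square to the block's sides. Any mount may go to any place.
- mount_shackle_mid (a point): Centre, half-way up, of the black block of a loose specimen mount: block 32 x 32 mm and 30 mm high (0.12 kg give or take) with a dark cut piece of bent shackle fixed on top, at most 50 mm high in all; the point is 15 mm above the surface it stands on, z up, x and y square to the block's sides. Any mount may go to any place.
- tube_mouth (a point): Centre of the mouth (black bush at the left end) of the fixed aluminium tube, 23 mm across, 36 mm above the board's top; axes as the board's. The rod comes out along +y.
- scale_rod (a joint): How far the graduated rod (11 mm thick, black and white 10 mm bars) is drawn out of its tube along the board's +y, in m: 0 drawn in, hard stop at 0.185. A spring inside pulls it back: about 2.6 N at 0, rising by 0.3 N per 10 mm to about 7 N at the mark, and it shoots back in if let go. The red band round the rod is 14 mm wide and its middle is at the tube's mouth when the joint reads 0.150.
- pull_knob (a point): Black ribbed pull knob on the rod's end, the middle of its grip, on the rod's axis, 36 mm above the board's top; grip 20 mm thick and 31 mm long along y, with a thin 26 mm flange at its outer end (15.5 to 19.5 mm from this point). Its axes are the board's. With the rod in, it stands 27.5 mm from the tube's mouth. Can be pinched from above across x: about 45 mm is free on either side of it, along its whole travel.
- loupe: Bystander, leave alone: black loupe, 40 mm across and 42 high, standing on the board near its near right corner; origin under its centre.
- pot: Bystander, leave alone: white specimen pot with blue cap, 36 mm across and 45 high, standing on the board beyond the tube; origin under its centre.
- tweezers: Bystander, leave alone: steel tweezers, 130 mm long and 6 high, lying on the board near its near left corner; origin under its centre.
- wash_bottle: Bystander, leave alone: white wash bottle with red cap and bent spout, 68 mm across, about 200 high, on the bench right of the board; origin under its centre.
- reagent: Bystander, leave alone: amber bottle with black cap, 56 mm across and 115 high, on the bench to the right; origin under its centre.
- slide_box: Bystander, leave alone: flat blue slide box, 100 x 180 x 33 mm, on the bench to the left; origin under its centre.
- caliper: Bystander, leave alone: steel caliper with dark slide, 230 mm long and 13 high, lying on the bench to the left; origin under its centre.
There are look-alikes about, which are no part of the job. Leave any pink look-alike of the part that bears mount_lock_mid alone.

How it is judged:
On the way, in this order (a step that is already met when the one before it is completed fails the run):
1. the three mounts stand in an even row, one square in each white place, while the scale rod is still in its tube (((x of mount_lock_mid in the frame of place0 between -0.005 and 0.005 m and y of mount_lock_mid in the frame of place0 between -0.005 and 0.005 m and z of mount_lock_mid in the frame of place0 between 0.012 and 0.018 m and (angle between the x axis of mount_lock_mid and the x axis of place0, either way round below 0.105 rad or angle between the x axis of mount_lock_mid and the y axis of place0, either way round below 0.105 rad)) or (x of mount_bolt_mid in the frame of place0 between -0.005 and 0.005 m and y of mount_bolt_mid in the frame of place0 between -0.005 and 0.005 m and z of mount_bolt_mid in the frame of place0 between 0.012 and 0.018 m and (angle between the x axis of mount_bolt_mid and the x axis of place0, either way round below 0.105 rad or angle between the x axis of mount_bolt_mid and the y axis of place0, either way round below 0.105 rad)) or (x of mount_shackle_mid in the frame of place0 between -0.005 and 0.005 m and y of mount_shackle_mid in the frame of place0 between -0.005 and 0.005 m and z of mount_shackle_mid in the frame of place0 between 0.012 and 0.018 m and (angle between the x axis of mount_shackle_mid and the x axis of place0, either way round below 0.105 rad or angle between the x axis of mount_shackle_mid and the y axis of place0, either way round below 0.105 rad))) and ((x of mount_lock_mid in the frame of place1 between -0.005 and 0.005 m and y of mount_lock_mid in the frame of place1 between -0.005 and 0.005 m and z of mount_lock_mid in the frame of place1 between 0.012 and 0.018 m and (angle between the x axis of mount_lock_mid and the x axis of place1, either way round below 0.105 rad or angle between the x axis of mount_lock_mid and the y axis of place1, either way round below 0.105 rad)) or (x of mount_bolt_mid in the frame of place1 between -0.005 and 0.005 m and y of mount_bolt_mid in the frame of place1 between -0.005 and 0.005 m and z of mount_bolt_mid in the frame of place1 between 0.012 and 0.018 m and (angle between the x axis of mount_bolt_mid and the x axis of place1, either way round below 0.105 rad or angle between the x axis of mount_bolt_mid and the y axis of place1, either way round below 0.105 rad)) or (x of mount_shackle_mid in the frame of place1 between -0.005 and 0.005 m and y of mount_shackle_mid in the frame of place1 between -0.005 and 0.005 m and z of mount_shackle_mid in the frame of place1 between 0.012 and 0.018 m and (angle between the x axis of mount_shackle_mid and the x axis of place1, either way round below 0.105 rad or angle between the x axis of mount_shackle_mid and the y axis of place1, either way round below 0.105 rad))) and ((x of mount_lock_mid in the frame of place2 between -0.005 and 0.005 m and y of mount_lock_mid in the frame of place2 between -0.005 and 0.005 m and z of mount_lock_mid in the frame of place2 between 0.012 and 0.018 m and (angle between the x axis of mount_lock_mid and the x axis of place2, either way round below 0.105 rad or angle between the x axis of mount_lock_mid and the y axis of place2, either way round below 0.105 rad)) or (x of mount_bolt_mid in the frame of place2 between -0.005 and 0.005 m and y of mount_bolt_mid in the frame of place2 between -0.005 and 0.005 m and z of mount_bolt_mid in the frame of place2 between 0.012 and 0.018 m and (angle between the x axis of mount_bolt_mid and the x axis of place2, either way round below 0.105 rad or angle between the x axis of mount_bolt_mid and the y axis of place2, either way round below 0.105 rad)) or (x of mount_shackle_mid in the frame of place2 between -0.005 and 0.005 m and y of mount_shackle_mid in the frame of place2 between -0.005 and 0.005 m and z of mount_shackle_mid in the frame of place2 between 0.012 and 0.018 m and (angle between the x axis of mount_shackle_mid and the x axis of place2, either way round below 0.105 rad or angle between the x axis of mount_shackle_mid and the y axis of place2, either way round below 0.105 rad))) and angle between each of mount_lock_mid, mount_bolt_mid, mount_shackle_mid's own z axis and vertical below 0.08 rad and value of joint scale_rod below 0.03 m), for 0.2 s.
2. the rod is drawn out to its red band and held in the fingers (value of joint scale_rod between 0.143 and 0.157 m and contact force between the fingers and scale_rod above 3 N), for 0.2 s.
At the end, for the whole second after the job is handed in: Each white place has one mount standing upright on the board within 5 mm of its centre along and across the row and within 6 degrees of square; the tube's mouth is on the red band (rod out 143 to 157 mm) and still; the fingers hold the rod or its knob with more than 3 N and the pot does not prop it (all of step 2 and ((x of mount_lock_mid in the frame of place0 between -0.005 and 0.005 m and y of mount_lock_mid in the frame of place0 between -0.005 and 0.005 m and z of mount_lock_mid in the frame of place0 between 0.012 and 0.018 m and (angle between the x axis of mount_lock_mid and the x axis of place0, either way round below 0.105 rad or angle between the x axis of mount_lock_mid and the y axis of place0, either way round below 0.105 rad)) or (x of mount_bolt_mid in the frame of place0 between -0.005 and 0.005 m and y of mount_bolt_mid in the frame of place0 between -0.005 and 0.005 m and z of mount_bolt_mid in the frame of place0 between 0.012 and 0.018 m and (angle between the x axis of mount_bolt_mid and the x axis of place0, either way round below 0.105 rad or angle between the x axis of mount_bolt_mid and the y axis of place0, either way round below 0.105 rad)) or (x of mount_shackle_mid in the frame of place0 between -0.005 and 0.005 m and y of mount_shackle_mid in the frame of place0 between -0.005 and 0.005 m and z of mount_shackle_mid in the frame of place0 between 0.012 and 0.018 m and (angle between the x axis of mount_shackle_mid and the x axis of place0, either way round below 0.105 rad or angle between the x axis of mount_shackle_mid and the y axis of place0, either way round below 0.105 rad))) and ((x of mount_lock_mid in the frame of place1 between -0.005 and 0.005 m and y of mount_lock_mid in the frame of place1 between -0.005 and 0.005 m and z of mount_lock_mid in the frame of place1 between 0.012 and 0.018 m and (angle between the x axis of mount_lock_mid and the x axis of place1, either way round below 0.105 rad or angle between the x axis of mount_lock_mid and the y axis of place1, either way round below 0.105 rad)) or (x of mount_bolt_mid in the frame of place1 between -0.005 and 0.005 m and y of mount_bolt_mid in the frame of place1 between -0.005 and 0.005 m and z of mount_bolt_mid in the frame of place1 between 0.012 and 0.018 m and (angle between the x axis of mount_bolt_mid and the x axis of place1, either way round below 0.105 rad or angle between the x axis of mount_bolt_mid and the y axis of place1, either way round below 0.105 rad)) or (x of mount_shackle_mid in the frame of place1 between -0.005 and 0.005 m and y of mount_shackle_mid in the frame of place1 between -0.005 and 0.005 m and z of mount_shackle_mid in the frame of place1 between 0.012 and 0.018 m and (angle between the x axis of mount_shackle_mid and the x axis of place1, either way round below 0.105 rad or angle between the x axis of mount_shackle_mid and the y axis of place1, either way round below 0.105 rad))) and ((x of mount_lock_mid in the frame of place2 between -0.005 and 0.005 m and y of mount_lock_mid in the frame of place2 between -0.005 and 0.005 m and z of mount_lock_mid in the frame of place2 between 0.012 and 0.018 m and (angle between the x axis of mount_lock_mid and the x axis of place2, either way round below 0.105 rad or angle between the x axis of mount_lock_mid and the y axis of place2, either way round below 0.105 rad)) or (x of mount_bolt_mid in the frame of place2 between -0.005 and 0.005 m and y of mount_bolt_mid in the frame of place2 between -0.005 and 0.005 m and z of mount_bolt_mid in the frame of place2 between 0.012 and 0.018 m and (angle between the x axis of mount_bolt_mid and the x axis of place2, either way round below 0.105 rad or angle between the x axis of mount_bolt_mid and the y axis of place2, either way round below 0.105 rad)) or (x of mount_shackle_mid in the frame of place2 between -0.005 and 0.005 m and y of mount_shackle_mid in the frame of place2 between -0.005 and 0.005 m and z of mount_shackle_mid in the frame of place2 between 0.012 and 0.018 m and (angle between the x axis of mount_shackle_mid and the x axis of place2, either way round below 0.105 rad or angle between the x axis of mount_shackle_mid and the y axis of place2, either way round below 0.105 rad))) and angle between each of mount_lock_mid, mount_bolt_mid, mount_shackle_mid's own z axis and vertical below 0.08 rad and velocity of joint scale_rod between -0.01 and 0.01 m/s and contact force between scale_rod and pot below 0.2 N); the arm keeps its last pose, push and grip.
It fails at once if a bystander is moved more than 20 mm or tipped (distance of any of loupe, pot, tweezers, wash_bottle, reagent, slide_box, caliper from where it was at the start of the episode above 0.02 m or angle between any of loupe, pot, tweezers, wash_bottle, reagent, slide_box, caliper's own z axis and vertical above 0.35 rad).
It fails at once if a specimen mount is tipped over (angle between any of mount_lock_mid, mount_bolt_mid, mount_shackle_mid's own z axis and vertical above 0.7 rad).
It also fails if it takes over 59 s, if anything falls off the work surface, if the arm or the gripper's body presses on something with over 40 N, if the wrist force passes 120 N, or if a joint passes its speed limit or range.

## Working session

There is one attempt and no reset: what is moved stays moved. The work goes in short steps, each a Python script; the robot and the scene stay as the last script left them, time stands still between calls to the robot, and variables do not carry over. Pictures are saved under pics/ and viewed, and the job is handed in when it is done.

```bash
mkdir -p pics
python3 - <<'E'
from bench import env
import cv2
for n in ["scene","top","wrist"]:
    c=env.get_calibration(n); print(n,c)
    cv2.imwrite(f"pics/{n}0.png",env.get_image(n)[:,:,::-1])
s=env.get_state(); print(s)
E
```

```text
scene {'fovy': 53.33332487933819, 'cx': 273.32537716135397, 'cy': 209.98526711888493, 'xyz': array([1.10725125, 0.87634369, 0.73457387]), 'orientation': array([0.38022015, 1.24552263, 2.33044911])}
top {'fovy': 52.92628977526242, 'cx': 277.2188863637006, 'cy': 204.54315638284473, 'xyz': array([ 0.36589676, -0.01952012,  1.25794009]), 'orientation': array([ 0.13994551, -0.09080061, -1.58847829])}
wrist {'fovy': 68.73744894182069, 'cx': 280.59063982753577, 'cy': 205.91411152621703, 'xyz': array([ 0.19717354, -0.51725013,  0.38348371]), 'orientation': array([-0.21647005,  0.17091087, -1.33335737])}
{'clock': 0.15, 'qpos': array([-1.40762089e+00,  3.00317193e-01,  1.52140090e+00,  1.84191028e-05,
        1.32071914e+00, -6.66217009e-02]), 'qd': array([-7.24003536e-04, -2.97617893e-03, -2.77396074e-03, -1.92663880e-05,
       -1.44605024e-03, -4.26666638e-04]), 'tau': array([ 1.11967962e-03, -5.31958687e+01, -3.52814913e+01,  7.08186999e-02,
        2.35995138e-02, -7.37334426e-05]), 'position': array([ 0.12523834, -0.53535657,  0.20504699]), 'ee_rot': array([-2.46101371e+00,  1.95175957e+00,  9.63256959e-04]), 'force': array([0.27553265, 0.43619077, 0.79724124]), 'wrist_torque': array([-0.03889067, -0.04431197, -0.02781877]), 'finger_gap': 0.09430510178754102}
```

View pics/top0.png

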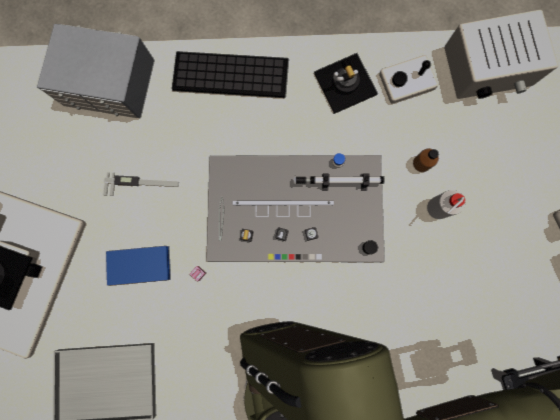

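View pics/scene0.png

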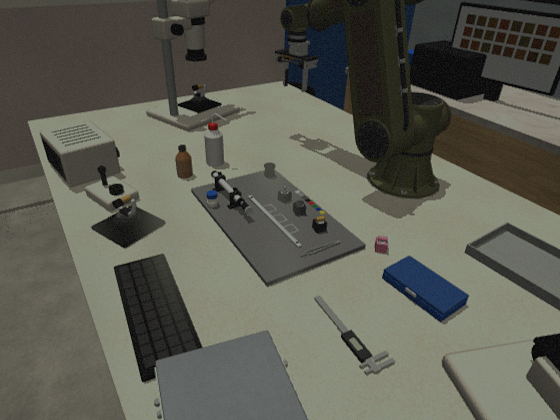

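The top view shows three black mounts in front of the fence at about (246,235), (281,234) and (311,234). The pink look-alike is off the board at (198,273), so I'll leave it alone. Next I'll enlarge this area.

```bash
cat > h.py <<'E'
import numpy as np, cv2
from scipy.spatial.transform import Rotation as R
from bench import env
def cal(n):
    c=env.get_calibration(n); f=210/np.tan(np.radians(c['fovy'])/2); return c,f
def pix2w(c,f,uv,z):
    u,v=uv; d=np.array([(u-c['cx'])/f,-(v-c['cy'])/f,-1.0])
    d=R.from_rotvec(c['orientation']).as_matrix()@d
    o=np.array(c['xyz']); return o+d*(z-o[2])/d[2]
def w2pix(c,f,p):
    q=R.from_rotvec(c['orientation']).as_matrix().T@(np.array(p)-c['xyz'])
    return np.array([c['cx']+f*q[0]/-q[2], c['cy']-f*q[1]/-q[2]])
def crop(img,u0,v0,u1,v1,k,name):
    im=cv2.resize(img[v0:v1,u0:u1,::-1],None,fx=k,fy=k,interpolation=cv2.INTER_CUBIC); cv2.imwrite('pics/'+name,im)
E
python3 - <<'E'
from h import *
img=cv2.imread('pics/top0.png')[:,:,::-1]
crop(img,195,145,395,285,4,'topc.png')
c,f=cal('top')
for uv in [(209,155),(383,155),(384,262),(206,262)]: print(pix2w(c,f,uv,.016))
for uv in [(246,235),(281,234),(311,234)]: print(pix2w(c,f,uv,.05))
E
```

```text
[0.70698343 0.22263318 0.016     ]
[ 0.69261234 -0.30307338  0.016     ]
[ 0.37429133 -0.28849136  0.016     ]
[0.38408859 0.22982416 0.016     ]
[0.45827266 0.10791599 0.05      ]
[0.45902969 0.00733098 0.05      ]
[ 0.45722446 -0.07843328  0.05      ]
```

View pics/topc.png

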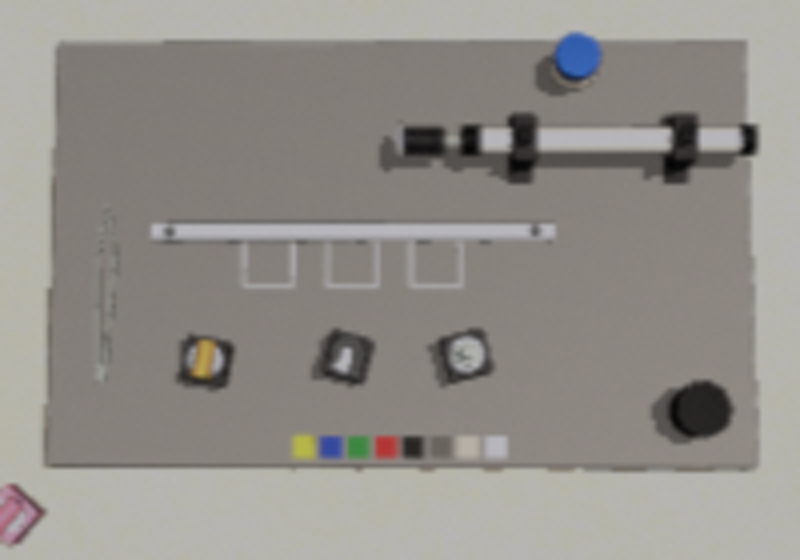

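```bash
cat >> h.py <<'E'
def rot(yaw):  # tool down, jaw axis (tool x) at angle yaw from world +x
    x=np.array([np.cos(yaw),np.sin(yaw),0]); z=np.array([0,0,-1.]); y=np.cross(z,x)
    return R.from_matrix(np.c_[x,y,z]).as_rotvec()
E
python3 - <<'E'
from h import *
s=env.get_state(); M=R.from_rotvec(s['ee_rot']).as_matrix(); print(M)
c,f=cal('wrist'); C=R.from_rotvec(c['orientation']).as_matrix()
print('cam off tool',M.T@(c['xyz']-s['position'])); print('cam look in tool',M.T@(-C[:,2]))
for y in (np.pi/2,-np.pi/2):
    for p in [(.42,-.02,.30),(.47,0,.3),(.615,.12,.2)]: print(y,p,env.ik(p,rot(y)))
E
```

```text
[[ 2.27775499e-01 -9.73713668e-01 -1.19595580e-04]
 [-9.73713312e-01 -2.27775518e-01  8.36264488e-04]
 [-8.41523107e-04 -7.40287525e-05 -9.99999643e-01]]
cam off tool [-0.00138634 -0.07418113 -0.17850836]
cam look in tool [0.00150559 0.25299104 0.96746745]
1.5707963267948966 (0.42, -0.02, 0.3) [-1.34737621e-01 -5.74082859e-02  1.70264077e+00 -4.44089210e-16
  1.49636017e+00 -1.70553395e+00]
1.5707963267948966 (0.47, 0, 0.3) [-7.79512603e-02  5.97803494e-02  1.58531919e+00 -4.44089210e-16
  1.49649312e+00 -1.64874759e+00]
1.5707963267948966 (0.615, 0.12, 0.2) [ 1.34256834e-01  4.76650187e-01  1.29064718e+00 -4.44089210e-16
  1.37429529e+00 -1.43653949e+00]
-1.5707963267948966 (0.42, -0.02, 0.3) [-1.34737621e-01 -5.74082859e-02  1.70264077e+00 -4.44089210e-16
  1.49636017e+00  1.43605871e+00]
-1.5707963267948966 (0.47, 0, 0.3) [-7.79512603e-02  5.97803494e-02  1.58531919e+00 -4.44089210e-16
  1.49649312e+00  1.49284507e+00]
-1.5707963267948966 (0.615, 0.12, 0.2) [ 1.34256834e-01  4.76650187e-01  1.29064718e+00 -4.44089210e-16
  1.37429529e+00  1.70505316e+00]
```

Run:
```python
from h import *
env.move_pose((.44,-.01,.28),rot(np.pi/2))
c,f=cal('wrist'); img=env.get_image('wrist'); np.save('w1.npy',img); import pickle; pickle.dump((c,f),open('w1.pkl','wb'))
cv2.imwrite('pics/w1.png',img[:,:,::-1]); s=env.get_state(); print(s['clock'],s['position'],c)
```

```text
2.4083 [ 0.44004335 -0.01050028  0.27988053] {'fovy': 68.73744894182069, 'cx': 280.59063982753577, 'cy': 205.91411152621703, 'xyz': array([ 0.36771009, -0.00877415,  0.45843281]), 'orientation': array([-0.20119747, -0.19812459,  1.5602554 ])}
```

View pics/w1.png

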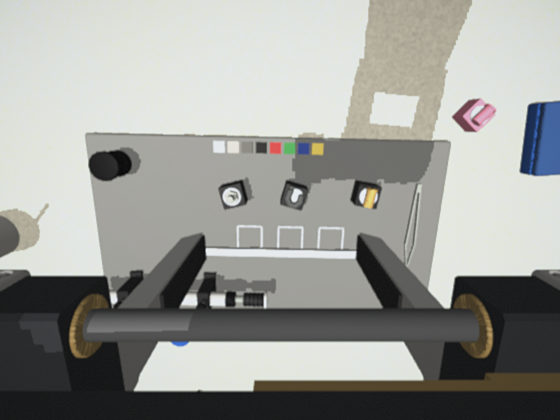

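Run:
```python
from h import *
img=np.load('w1.npy')
crop(img,200,165,400,265,4,'w1c.png')
```

```text
(no output)
```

View pics/w1c.png

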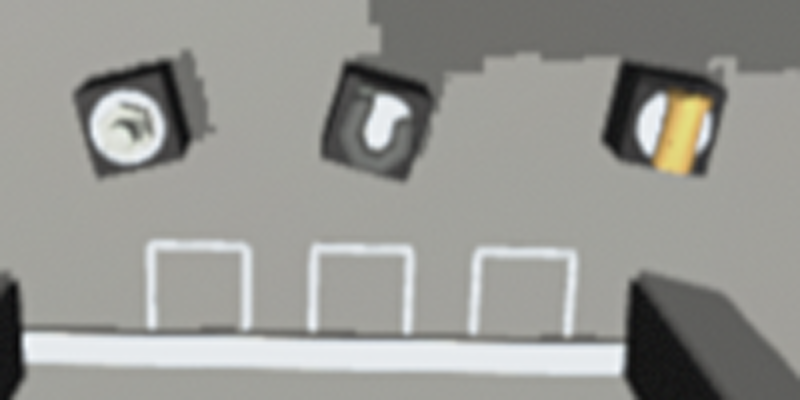

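Run:
```python
from h import *
img=np.load('w1.npy')
a=[cv2.resize(img[175:215,u:u+44,::-1],None,fx=12,fy=12,interpolation=cv2.INTER_CUBIC)[:,:] for u in (211,273,343)]
a=[cv2.resize(x,(264*2//2*1,240)) for x in a] if 0 else a
g=lambda x: np.clip(255*(x/255.)**0.5,0,255).astype(np.uint8)
for i,x in enumerate(a): cv2.imwrite(f'pics/m{i}.png',g(x))
big=np.hstack([cv2.resize(g(x),None,fx=.5,fy=.5) for x in a]); print(big.shape); cv2.imwrite('pics/mm.png',big)
```

```text
(240, 792, 3)
```

View pics/mm.png

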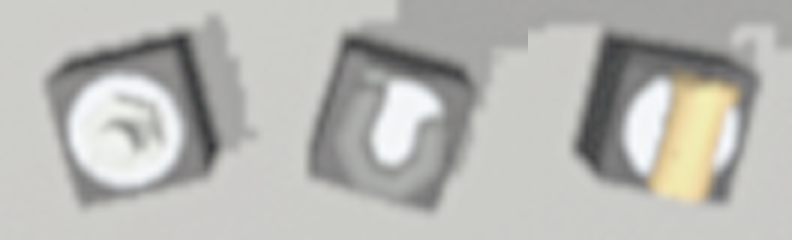

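Run:
```python
from h import *
import pickle
c,f=pickle.load(open('w1.pkl','rb'))
P=lambda q,z: np.array([pix2w(c,f,(200+u/4-.375,165+v/4-.375),z)[:2] for u,v in q])
print('fence',P([(24,333),(620,345)],.024))
for q in [[(151,245),(247,245),(152,328),(246,328)],[(314,247),(409,249),(312,330),(408,332)],[(477,252),(573,254),(473,334),(569,336)]]:
    w=P(q,.016); print('place mid near',(w[0]+w[1])/2,'far',(w[2]+w[3])/2, 'w',np.linalg.norm(w[0]-w[1]))
print('corners',[pix2w(c,f,uv,.016)[:2].round(4) for uv in [(88,133),(450,140)]])
def sq(q,u0):
    w=np.array([pix2w(c,f,(u0+u/6-.4,175+v/6-.4),.046)[:2] for u,v in q])
    e=[w[1]-w[0],w[2]-w[1],w[3]-w[2],w[0]-w[3]]
    a=[np.degrees(np.arctan2(x[1],x[0]))%90 for x in e]
    print(w.mean(0),[np.linalg.norm(x).round(4) for x in e],np.round(a,1))
sq([(49,87),(182,46),(206,165),(85,207)],211)
sq([(345-264,50),(472-264,88),(436-264,208),(312-264,170)],273)
sq([(617-528,60),(755-528,88),(727-528,200),(600-528,172)],343)
for uv,n in [((231.8,196.7),'b'),((294.2,196.5),'s'),((368.7,197),'l')]: print(n,pix2w(c,f,uv,.047))
```

```text
fence [[ 0.54629502 -0.12349926]
 [ 0.55135957  0.10263582]]
place mid near [ 0.5139393  -0.05706584] far [ 0.54757288 -0.05797811] w 0.0363593426694447
place mid near [0.51519224 0.00447602] far [0.54886186 0.00410551] w 0.03600061177860375
place mid near [0.5172445  0.06647373] far [0.55056543 0.06625206] w 0.036427227332529295
corners [array([ 0.3767, -0.2799]), array([0.3871, 0.2291])]
[ 0.46040238 -0.07605928] [np.float64(0.0321), np.float64(0.0282), np.float64(0.0301), np.float64(0.0292)] [17.1  9.4 19.4 13.6]
[0.46114338 0.00854871] [np.float64(0.0303), np.float64(0.0294), np.float64(0.0302), np.float64(0.029)] [73.1 74.7 72.4 75. ]
[0.46147195 0.10933842] [np.float64(0.0325), np.float64(0.0268), np.float64(0.0305), np.float64(0.0263)] [78.4 80.6 77.3 85. ]
b [ 0.46153509 -0.07669353  0.047     ]
s [0.46135044 0.00904454 0.047     ]
l [0.4621702  0.11136101 0.047     ]
```

The mounts, left to right in the world, are lock (y 0.110), shackle (y 0.009) and bolt (y -0.076). All three are black and on the board. The place spacing measures 61.9 mm against 62 expected, and the board's yaw is about -0.022 rad. I'll start with the bolt and use fence contact to calibrate x.

```bash
cat >> h.py <<'E'
TH=-0.0225
B=np.array([[np.cos(TH),-np.sin(TH)],[np.sin(TH),np.cos(TH)]])
P1=np.array([.532,.0043])
def place(k,dx=0,dy=0): return P1+B@np.array([dx,62e-3*(k-1)+dy])
def pick(xy,yawdeg):
    r=rot(np.radians(yawdeg))
    env.gripper_to(.056)
    env.move_pose((*xy,.085),r)
    env.line_to((*xy,.024),rate=.12)
    env.gripper_to(.02,squeeze=20)
    s=env.get_state(); print('gap',s['finger_gap'],'t',s['clock'])
    env.line_to((*xy,.04),rate=.1)
RP=rot(np.pi/2+TH)
E
python3 - <<'E'
from h import *
pick((.4608,-.0763),105)
p=place(0,-.005)
env.line_to((*p,.04),RP,rate=.1)
env.line_to((*p,.0252),rate=.06)
f0=env.get_state()['force']; print(f0,env.get_state()['position'])
for i in range(8):
    q=place(0,-.005+.001*(i+1)); env.line_to((*q,.0252),rate=.02)
    s=env.get_state(); d=s['force']-f0; print(i,d.round(2),s['position'].round(4))
    if d[0]<-3: break
print(s['clock'])
E
```

```text
gap 0.03190896422770344 t 5.1583
[ 0.07982732  0.52932817 -1.49744131] [ 0.52514139 -0.05759795  0.02451758]
0 [ 0.43 -0.03  0.53] [ 0.5266 -0.0576  0.0251]
1 [-0.07 -0.7   0.55] [ 0.5277 -0.0576  0.0252]
2 [ 0.35 -0.71  0.18] [ 0.5287 -0.0576  0.0252]
3 [-0.16 -0.92  0.78] [ 0.5297 -0.0577  0.0252]
4 [-0.29 -0.9   0.01] [ 0.5307 -0.0577  0.0252]
5 [ 0.66 -1.44  0.8 ] [ 0.5316 -0.0577  0.0252]
6 [ 0.03 -0.88  0.6 ] [ 0.5326 -0.0577  0.0252]
7 [-4.39 -1.57  2.11] [ 0.5332 -0.0577  0.0251]
8.6917
```

Run:
```python
from h import *
q=place(0,.0013); env.line_to((*q,.0252),rate=.03)
env.line_to((*q,.0235),rate=.03)
env.gripper_to(.044)
env.line_to((*q,.09),rate=.15)
pick((.4613,.0088),73.8)
q=place(1,-.0005)
env.line_to((*q,.04),RP,rate=.1)
env.line_to((*q,.0245),rate=.05); f0=env.get_state()['force']; env.dwell(.05)
q=place(1,.0012); env.line_to((*q,.0245),rate=.03); s=env.get_state(); print(s['force']-f0)
env.gripper_to(.044)
env.line_to((*q,.09),rate=.15)
pick((.4617,.1105),78)
q=place(2,-.0005)
env.line_to((*q,.04),RP,rate=.1)
env.line_to((*q,.0245),rate=.05); f0=env.get_state()['force']; env.dwell(.05)
q=place(2,.0012); env.line_to((*q,.0245),rate=.03); s=env.get_state(); print(s['force']-f0)
env.gripper_to(.044)
env.line_to((*q,.09),rate=.15)
env.gripper_to(.06)
env.move_pose((.44,.02,.28),RP)
import pickle
c,f=cal('wrist'); img=env.get_image('wrist'); np.save('w2.npy',img); pickle.dump((c,f),open('w2.pkl','wb'))
cv2.imwrite('pics/w2.png',img[:,:,::-1]); print(env.get_state()['clock'])
crop(img,200,165,400,315,4,'w2c.png')
```

```text
gap 0.03186112962795451 t 12.2667
[-1.64135157  1.2248819  -0.40780407]
gap 0.03165834137188975 t 17.35
[1.36683967 1.06526235 0.22612651]
21.8167
```

View pics/w2c.png

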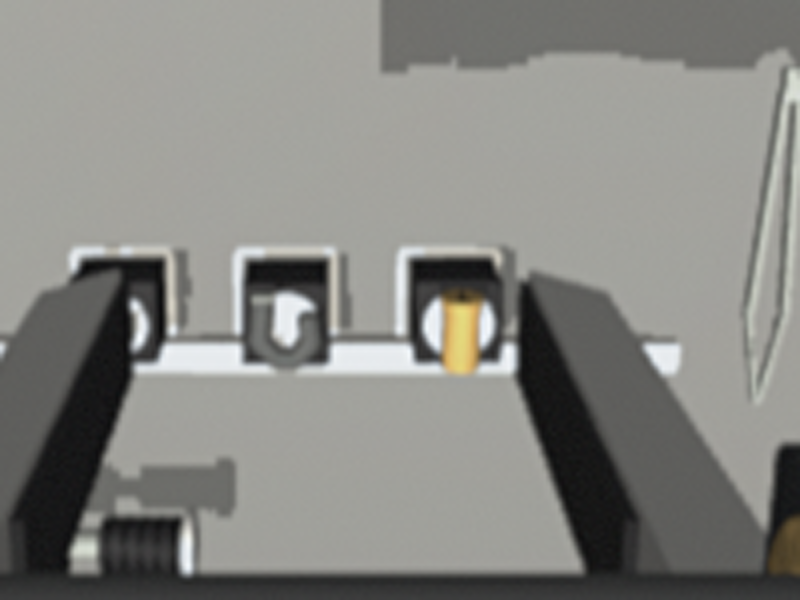

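View pics/w2.png

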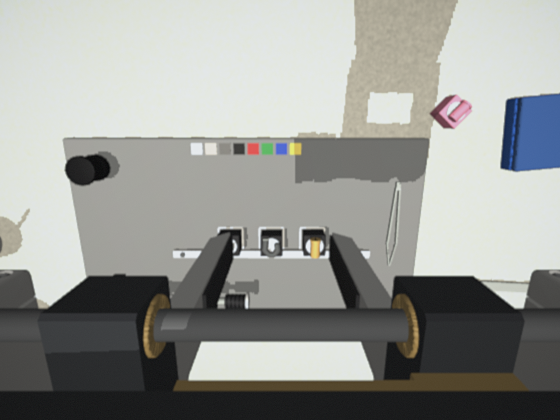

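Run:
```python
from h import *
img=np.load('w2.npy')
im=img[220:260,215:333,::-1]; im=np.clip(255*(im/255.)**.5,0,255).astype(np.uint8)
cv2.imwrite('pics/w2z.png',cv2.resize(im,None,fx=6.75,fy=6.75,interpolation=cv2.INTER_CUBIC))
```

```text
(no output)
```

View pics/w2z.png

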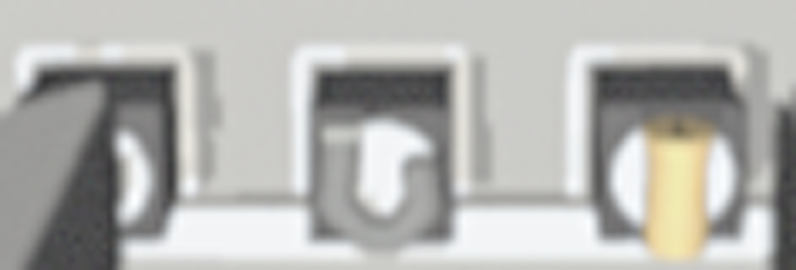

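All three mounts stand square in their places: the base midpoints are about 0.5 mm (bolt), 0.7 mm (shackle) and 1.6 mm (lock) from the place centres along the row. Next I'll find the knob, at (235,301) in this wrist view and (301,180) in the top view.

Run:
```python
from h import *
import pickle
c,f=pickle.load(open('w2.pkl','rb'))
for u in (102,180,195): print('w2',u,pix2w(c,f,(200+u/4,165+545/4),.052))
c,f=cal('top'); 
for u in (404,443,462,480): print('top',u,pix2w(c,f,(195+u/4,145+141/4),.052))
K=P1+B@np.array([.085,0]); print('axis at y',K)
env.move_pose((.53,-.04,.28),RP)
c,f=cal('wrist'); img=env.get_image('wrist'); np.save('w3.npy',img); pickle.dump((c,f),open('w3.pkl','wb'))
cv2.imwrite('pics/w3.png',img[:,:,::-1]); print(env.get_state()['clock'])
```

```text
w2 102 [ 0.61709542 -0.0647057   0.052     ]
w2 180 [ 0.61771891 -0.03577713  0.052     ]
w2 195 [ 0.6178388  -0.03021473  0.052     ]
top 404 [ 0.61448608 -0.03949194  0.052     ]
top 443 [ 0.61376969 -0.0678202   0.052     ]
top 462 [ 0.61342108 -0.08160541  0.052     ]
top 480 [ 0.61309106 -0.09465559  0.052     ]
axis at y [0.61697849 0.00238766]
22.375
```

View pics/w3.png

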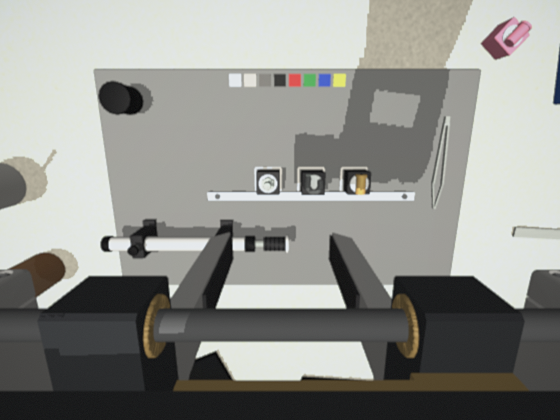

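Run:
```python
from h import *
img=np.load('w3.npy')
a=cv2.resize(img[160:200,240:380,::-1],None,fx=5.7,fy=5.7,interpolation=cv2.INTER_CUBIC)
b=cv2.resize(img[225:260,180:320,::-1],None,fx=5.7,fy=5.7,interpolation=cv2.INTER_CUBIC)
x=np.vstack([a,b]); cv2.imwrite('pics/w3c.png',np.clip(255*(x/255.)**.5,0,255).astype(np.uint8))
```

```text
(no output)
```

View pics/w3c.png

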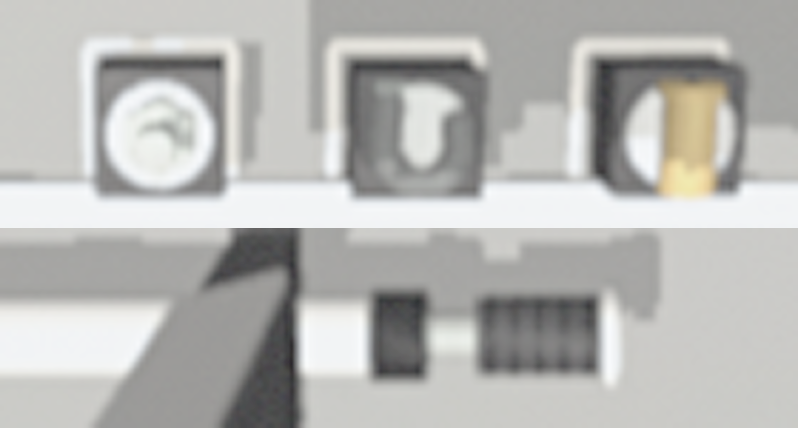

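Run:
```python
from h import *
import pickle
c,f=pickle.load(open('w3.pkl','rb'))
for u in (428,478,539,600,620): print(u,pix2w(c,f,(180+u/5.7-.4,225+(336-228)/5.7-.4),.052))
```

```text
428 [ 0.61600494 -0.07741481  0.052     ]
478 [ 0.61628339 -0.06508791  0.052     ]
539 [ 0.61662309 -0.05005032  0.052     ]
600 [ 0.61696275 -0.03501409  0.052     ]
620 [ 0.6170741  -0.03008447  0.052     ]
```

Run:
```python
from h import *
k=np.array([.6168,-.0500])
best=None
for y in (TH,TH+np.pi,TH-np.pi):
    q=env.ik((*k,.1),rot(y)); print(y,None if q is None else q.round(2)); 
    if q is not None and (best is None or abs(q[5])<best[0]): best=(abs(q[5]),y)
r=rot(best[1])
env.gripper_to(.05)
env.move_pose((*k,.125),r)
env.line_to((*k,.033),rate=.1)
f0=env.get_state()['force']
env.gripper_to(.008,squeeze=20)
env.dwell(.1)
s=env.get_state(); print(best,s['finger_gap'],s['force']-f0,s['position'],s['clock'])
c,f=cal('wrist'); img=env.get_image('wrist'); cv2.imwrite('pics/w4.png',img[:,:,::-1])
cv2.imwrite('pics/t4.png',env.get_image('top')[:,:,::-1])
```

```text
-0.0225 [-0.14  0.55  1.42  0.    1.17 -0.12]
3.119092653589793 None
-3.164092653589793 None
(np.float64(0.11756573416079696), -0.0225) 0.01925344244558742 [-5.02865758  0.64181527  5.01977531] [ 0.61614505 -0.0499789   0.03304189] 25.925
```

View pics/w4.png

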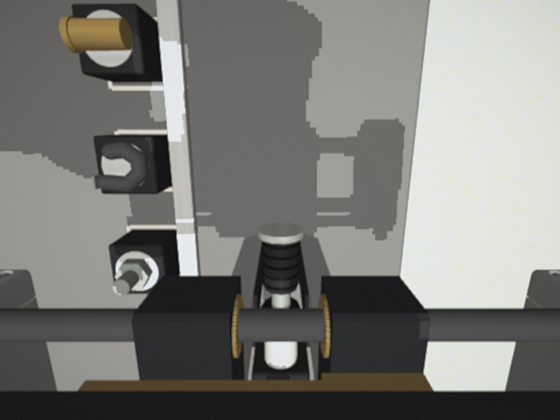

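The knob is gripped with a 19.3 mm gap, against a 20 mm grip. The row is intact. Now I'll pull.

Run:
```python
from h import *
env.gripper_to(.008,squeeze=40)
s0=env.get_state(); k=np.array([.616,s0['position'][1]])
for d in (.02,.08,.15):
    p=k+B@np.array([0,d]); env.line_to((*p,.033),rate=.07); s=env.get_state(); print(d,s['force'].round(1),s['finger_gap'],s['position'].round(4))
env.dwell(.3); s=env.get_state(); print(s['force'].round(1),(B.T@(s['position'][:2]-s0['position'][:2])).round(4),s['clock'])
img=env.get_image('wrist'); cv2.imwrite('pics/w5.png',img[:,:,::-1])
t=env.get_image('top');cv2.imwrite('pics/t5.png',t[:,:,::-1]); crop(t,195,145,395,285,4,'t5c.png')
sc=env.get_image('scene'); crop(sc,170,150,370,290,4,'s5c.png')
```

```text
0.02 [ 1.2 -3.2 -0. ] 0.01883775131872201 [ 0.6166 -0.03    0.0331]
0.08 [ 1.9 -4.7  1.3] 0.01901993514410189 [0.618  0.0301 0.0331]
0.15 [ 3.2 -6.4  1.1] 0.018737551191442613 [0.6196 0.0997 0.0331]
[ 2.3 -6.   0. ] [1.000e-04 1.496e-01] 29.1333
```

View pics/w5.png

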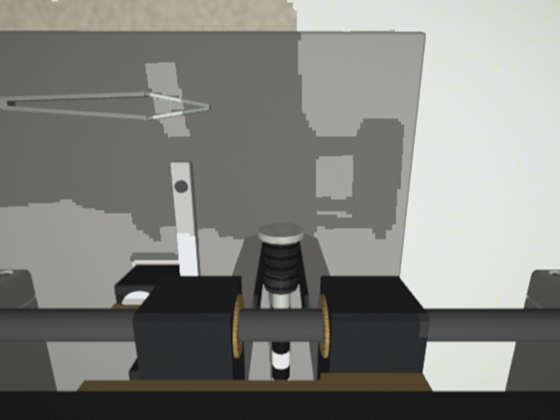

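View pics/t5c.png

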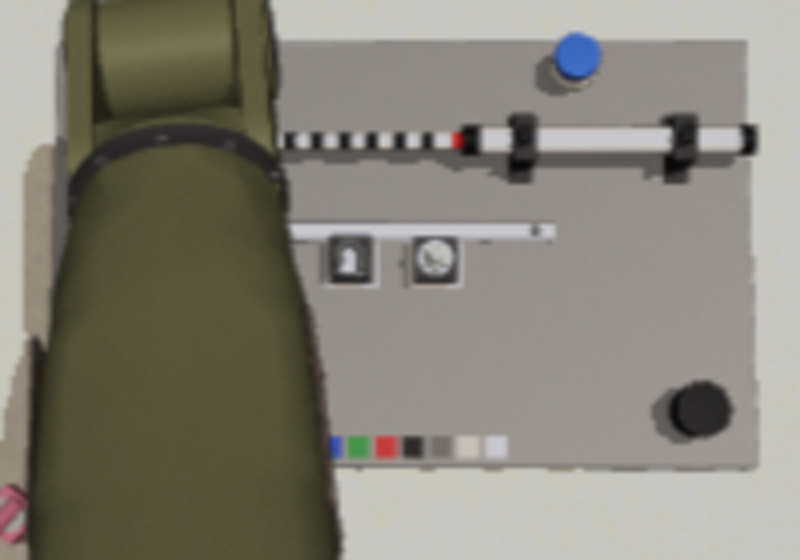

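View pics/s5c.png

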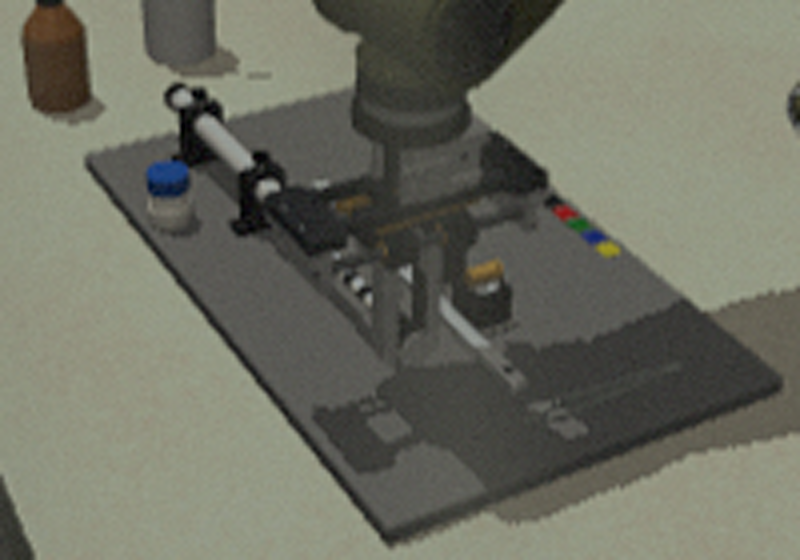

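The red band shows at (453–464,141) in the top crop, about 7–8 mm clear of the mouth where 7 mm is expected. The pull is steady at about 6 N. The shackle and bolt mounts are still in their places there, and the lock stands upright in the scene view.

Run:
```python
from h import *
s=env.get_state(); print(s['force'].round(1),s['position'].round(4),s['finger_gap'],s['clock'])
env.close_job()
```

```text
[ 3.4 -6.7  1.5] [0.6196 0.0996 0.0331] 0.019378078915139138 29.2833
the job is handed in; nothing more can be done
```

The job is handed in at 29.3 s of the 59 s allowed. All three mounts are in the row and the scale rod is held at its red band.

- **Mounts:** the bolt is in the right-hand place, the shackle in the middle and the lock in the left-hand place. Wrist pictures put their bases within about 1.6 mm of the place centres along the row. I found the fence by touch with the bolt and then backed all three off it. I checked across the row and squareness only by eye. The lock looked perhaps 1–2° off, well inside the 6° limit.
- **Rod:** I gripped the knob with 40 N and drew it out; the tool moved 149.6 mm and the finger gap stayed at about 19 mm, so there was no sign of slipping. About 7–8 mm of the 14 mm red band showed outside the mouth, where 7 mm marks its middle. The spring pull was steady at 6–7 N, close to the roughly 7 N expected.
- **What I couldn't check fully:** in the last pictures the arm hid the lock mount from the top camera. The scene camera showed it upright and apparently still in its place. I left the other things and the pink look-alike alone, and nothing in view had moved. No check failed.

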